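# Nest and close the clean specimen cups

### The job

The specimen cups are clean: put them away as one closed stack. Nest the two loose tapered cups, one after the other, into the cup that stands in the tray, lowering each squarely until its collar sits all round on the rim below before letting go, never dropping or forcing it, and then lower the stopper lid onto the top cup in the same way. Leave the stack upright in the tray, and leave the straight jar and everything else where it is.

Things in the scene. Friction and masses are not known exactly. Their poses are not given: they have to be found in the camera images.
- tray: Flat white plastic tray fixed to the desk, 240 mm along its x by 170 mm along its y, floor 3 mm thick, sloping rim 14 mm high. Origin at the centre of its underside, z up. It lies at any small angle.
- base_cup: Specimen cup standing loose on the tray's floor. White rigid plastic, open top, 92 mm high, about 45 g, round: foot 40 mm across, widening evenly to 59 mm at 64 mm height, where it steps out to a straight stacking collar 68 mm across that runs up to the rim at 92 mm (faint ribs outside). Mouth 63 mm across inside, collar wall 2.5 mm. Origin: centre of the foot's underside, z up its axis.
- cup_1: Loose specimen cup, same shape and origin as base_cup, upright on the desk; may go in before or after cup_2. Fully nested in a cup, the underside of its collar rests on the lower rim: its origin is then 28 mm above the lower cup's origin, with 2 mm of play sideways, and its whole 28 mm collar stays free above the lower rim.
- cup_2: The other loose specimen cup, same as cup_1, standing upright on the desk. Origin: centre of the foot's underside, z up its axis.
- lid: Stopper lid, white plastic, about 30 g, 34 mm high, right way up on the desk: tapered plug (54 mm across below, 58 above, 12 high), flange 68 mm across, 4 thick, and on it a grip bar along x, 50 mm long, 12 thick, 18 high (z 16 to 34 mm). Origin: centre of the plug's underside, z up. Seated, the flange rests on a cup's rim: lid origin 80 mm above that cup's origin, 2.5 mm of play sideways.
- jar: Straight-sided clear glass jar without a collar, 64 mm across, 95 mm high, standing loose on the desk among the cups. Not part of the stack. Origin at the centre of its underside.
- dropper: Amber dropper bottle, 32 mm across, 85 mm high, loose in the tray near its +x end. Origin at the centre of its underside.
- slip_box: Black box of cover slips, 37 mm square, 30 mm high, loose in the tray near its +x end. Origin at the centre of its underside.
- petri: Pile of three clear petri dishes (one piece), 90 mm across, 46 mm high, loose beyond the tray. Origin at the centre of its underside.
- vial_a: Small capped vial, 26 mm across, 55 mm high, standing loose beyond the tray. Origin at the centre of its underside.
- vial_b: Second vial, the same as vial_a.
- tweezers: Black plastic tweezers, 135 mm long, 8 mm high, lying loose across the tray at its +x end. Origin near the middle, x along them.
Not all that is in view belongs to the job. Leave any red look-alike of the cup_2 alone.

How it is judged:
By the outcome, as a careful person would: the job done as asked, in the order asked, and still so for the second after the job is handed in, with the robot touching nothing.
It also fails if it takes over 72 s, if anything falls off the work surface, if the arm or the gripper's body presses on something with over 40 N, if the wrist force passes 120 N, or if a joint passes its speed limit or range.

### The arm

A 6-joint arm with a two-finger parallel gripper is mounted at the origin on the work surface. World frame = base frame: x ahead of the robot, y to its left, z up, the work surface at z = 0. Lengths are in m, angles in degrees, forces in N, time in s.
With the tool pointing down it reaches from about 0.35 to 0.875 m from the base axis. Payload 4.2 kg.
Tool frame: the origin (TCP) lies at the very end of the fingers, on their centre line; the grasp point (between the pads) lies 19 mm behind it (r.grip_point_offset is the distance from the TCP to the grasp point, in m); z points along the fingers, y is the line along which they close (so a half turn about z gives the same grasp; the last joint's range is limited). The gripper opens to 87 mm and grips with 3 to 60 N. Pads are 19 mm wide; open, the fingers measure 117 mm over their backs; the gripper's body (75 mm by 190 mm) begins 51 mm behind the grasp point.
Start: joints at [-51.131, 22.042, 0.453, 0, -68.411, -14.817], TCP at [0.255, -0.571, 0.185] pointing down, gripper open.
Joint ranges: [-179.83, 179.83], [-69.29, 118.12], [-61.27, 80.66], [-181.25, 117.63], [-171.15, -9.14], [-177.46, 177.46]. Speed limits (degrees/s): [159.86, 159.86, 180, 180, 180, 180].

### API

Orientations are given as a 3x3 rotation matrix whose columns are the frame's x, y, z axes.
In Python, from station import r, cams gives the robot as it stands. The module is installed in compiled form; this text tells all that it offers.
- The arm moves only by the shell command python3 -m handwheel 'ROWS'. ROWS is JSON, a list that holds one entry, the list of rows, each a list of 7 numbers: the turn, a rotation vector about the tool's x, y, z in units of 6 degrees (1.0 is 6 degrees), then the shift along the tool's x, y, z in m, then the finger opening in m, from 0 to 0.087. In form: [[[ax, ay, az, x, y, z, jaw], ...]]. A call has 1 to 12 rows; each row shifts and turns the commanded pose from where the row before left it, along the tool's axes as they then stand; what a row does not reach is not made up. A row lasts 1/10 s, in which the tool goes at most 50 mm and 8.59 degrees, less where a joint would pass 70% of its speed; a pose out of reach is approached as far as the arm can. A call with a gripper value outside its range is refused whole. The fingers move at their own pace and stop on an object; the grip force is fixed at half the most. Time passes only in rows, so rows that do not move let the fingers close. It gives the time, the measured TCP pose, the force, the opening and the grip force at its end, in the units of the state.
- r.sense(): the state, without advancing time (a new reading comes with each control period).
- cams.capture(name): name is "side" or "top" or "wrist"; returns the picture (384x512x3 uint8, red, green, blue); there is no depth.
- cams.get_calibration(name): a dict with "camera_matrix" (3x3 intrinsics, pixels), "k1" (the pictures are not rectified: a ray, as slopes to the right and down, at radius r is drawn at 1 + k1 r^2 times it, then the intrinsics apply), "rvec" (rotation vector, rad) and "tvec" (3), from world to camera coordinates, as OpenCV has them; the wrist camera has in their place "T_tool_cam" (4x4, takes a point from camera to tool coordinates, whose origin is the TCP and whose axes are the flange's). Camera axes: x right, y down, z forward; pixel columns grow to the right and rows downward; lengths in m; the calibration is good to about 2 mm. A picture is of the moment at which its call begins: read the wrist's pose just before it. get_calibration takes no time and is no camera call.
- r.finish_job(): hands the job in; it is judged then, once.
The state is a dict: "time_s": time; "joints": joint angles; "joint_velocities": joint speeds; "effort": joint torques, N m; "tcp_pos": TCP position; "ee_rot": TCP orientation; "wrist_force": force on the tool from outside, world axes, zero at the start; "moment": the same for the moment, N m; "gripper_width": opening from 0.0 (shut) to 1.0 (fully open); "gripper_force": force on a finger pad.
Only numpy, scipy, OpenCV 4.12 (cv2) and the standard library are available. Lean on these libraries where they do the work, as an engineer would, in place of code of your own. Each camera call takes 0.05 s, during which the arm holds its last target. There are 200 camera calls.

## Working session

There is one attempt and no reset: what is moved stays moved. The work goes in short steps, Python scripts to look and compute and a shell command to move; the robot and the scene stay as the last step left them, time stands still between calls to the robot, and variables do not carry over. Pictures are saved under pics/ and viewed, at most 10 in all, crops included, and the job is handed in when it is done.

```bash
mkdir -p pics; python3 - <<'E'
from station import r,cams
import cv2,numpy as np
s=r.sense();print(s)
for n in("top","side"):
    im=cams.capture(n);cv2.imwrite(f"pics/{n}0.png",im[...,::-1])
for n in("top","side","wrist"):
    print(cams.get_calibration(n))
a=[cv2.imread(f"pics/{n}0.png") for n in("top","side")]
E
```

```text
{'time_s': 0.0, 'joints': array([-5.11293085e+01,  2.20920985e+01,  3.79593014e-01, -2.75460086e-02,
       -6.84095277e+01, -1.48178930e+01]), 'joint_velocities': array([-0.05531285, -0.06355458, -0.01256195,  0.02754561, -0.00785998,
       -0.05462815]), 'effort': array([-1.02445891e-03, -3.90659273e+01,  1.87404406e+01,  4.21986312e+00,
        1.10150772e-02, -1.91664330e-04]), 'tcp_pos': array([ 0.25448418, -0.57010579,  0.18364805]), 'ee_rot': array([[-9.13242486e-01, -4.07415247e-01, -9.88565150e-04],
       [-4.07416431e-01,  9.13240435e-01,  1.93876081e-03],
       [ 1.12916952e-04,  2.17331643e-03, -9.99997632e-01]]), 'wrist_force': array([ 0.22334968,  0.27088982, -0.42535316]), 'moment': array([-0.04245435, -0.00603845,  0.02403637]), 'gripper_force': 0.0, 'gripper_width': 1.0008862183768525}
{'camera_matrix': array([[393.00008549,   0.        , 249.11263784],
       [  0.        , 393.00008549, 198.95837026],
       [  0.        ,   0.        ,   1.        ]]), 'k1': -0.0060483059783088804, 'rvec': array([ 2.18639684, -2.21554655,  0.03343361]), 'tvec': array([0.0524796
[... 198 characters left out ...]
]), 'k1': 0.007132173186364269, 'rvec': array([ 2.28122612, -0.11741005,  0.05326785]), 'tvec': array([-0.51528313,  0.07780708,  1.04241573])}
{'camera_matrix': array([[293.87551379,   0.        , 257.34181409],
       [  0.        , 293.87551379, 195.08041556],
       [  0.        ,   0.        ,   1.        ]]), 'k1': -0.05372082101111049, 'T_tool_cam': array([[-1.26375190e-03, -9.58051067e-01, -2.86594758e-01,
         7.86752022e-02],
       [ 9.99999163e-01, -1.13148652e-03, -6.27118852e-04,
        -1.18474455e-03],
       [ 2.76533781e-04, -2.86595310e-01,  9.58051696e-01,
        -2.00184396e-01],
       [ 0.00000000e+00,  0.00000000e+00,  0.00000000e+00,
         1.00000000e+00]])}
```

View pics/top0.png

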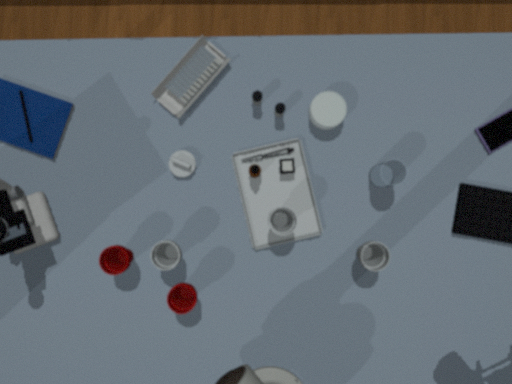

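View pics/side0.png

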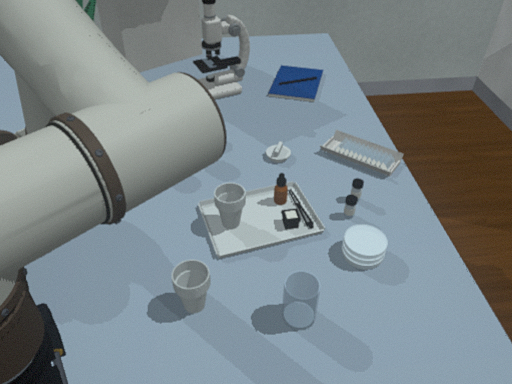

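The top view shows the base cup at (283,220) in the tray, white cups at (166,254) and (374,256), and the lid at (181,163). The jar is at (382,175), and two red look-alikes are at (115,260) and (182,298). What could be mistaken for a cup: the red cups, the glass jar and the petri pile at (328,110). I choose the white collared ones and check them in a close crop.

```bash
cat > lib.py <<'E'
import numpy as np,cv2
from station import r,cams
def cam(n,s=None):
    c=cams.get_calibration(n);K=c["camera_matrix"];k=c["k1"]
    if n=="wrist":
        s=s or r.sense();T=np.eye(4);T[:3,:3]=s["ee_rot"];T[:3,3]=s["tcp_pos"];W=np.linalg.inv(T@c["T_tool_cam"])
        R,t=W[:3,:3],W[:3,3]
    else: R=cv2.Rodrigues(c["rvec"])[0];t=c["tvec"]
    return K,np.array([k,0,0,0.]),R,t
def proj(C,P):
    K,d,R,t=C;return cv2.projectPoints(np.float64(P).reshape(-1,1,3),cv2.Rodrigues(R)[0],np.float64(t),K,d)[0][:,0]
def ray(C,uv,z):
    K,d,R,t=C;p=cv2.undistortPoints(np.float64(uv).reshape(-1,1,2),K,d)[:,0]
    v=np.c_[p,np.ones(len(p))]@R;o=-R.T@t
    return o+v*((z-o[2])/v[:,2])[:,None]
a=np.linspace(0,2*np.pi,73)
def circ(x,y,z,rad): return np.c_[x+rad*np.cos(a),y+rad*np.sin(a),np.full(73,z)]
E
python3 - <<'E'
from lib import *
im=cv2.imread("pics/top0.png");C=cam("top")
d={"base":((283,220),.095),"A":((166,254),.092),"B":((374,256),.092),"lid":((181,163),.034),"jar":((382,175),.095)}
out=[]
for n,(p,z) in d.items():
    print(n,ray(C,p,z).round(4))
    c=cv2.resize(im[p[1]-24:p[1]+24,p[0]-24:p[0]+24],None,fx=5.5,fy=5.5,interpolation=cv2.INTER_CUBIC)
    out.append(c)
out.append(cv2.resize(cv2.imread("pics/side0.png")[170:250,190:270],(264,264)))
cv2.imwrite("pics/m.png",np.vstack([np.hstack(out[:3]),np.hstack(out[3:])]))
E
```

```text
base [[ 0.47   -0.0327  0.095 ]]
A [[0.3946 0.2398 0.092 ]]
B [[ 0.3838 -0.2424  0.092 ]]
lid [[0.6138 0.2138 0.034 ]]
jar [[ 0.5714 -0.2646  0.095 ]]
```

View pics/m.png

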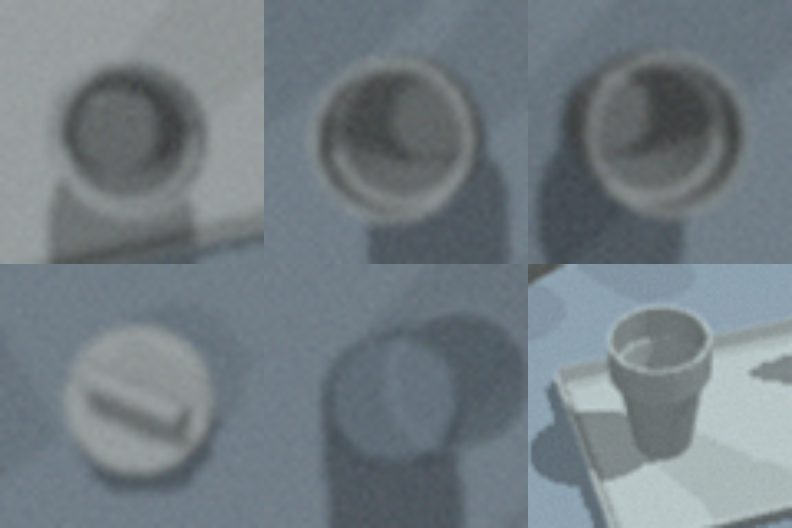

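The crop confirms three white collared cups: the base in the tray, with A at about (166.3,255.2) and B at about (374.7,256.3). It also shows the clear jar without a collar, and the lid with its bar slanted. Next I work out positions and grasp yaws.

```bash
cat >> lib.py <<'E'
def go(xyz,yaw=None,s=None):
    """tool-frame shift to a TCP target, and z turn (units of 6 deg) so that tool y points at yaw (mod 180)"""
    s=s or r.sense();R=s["ee_rot"];d=R.T@(np.array(xyz)-s["tcp_pos"])
    yw=np.degrees(np.arctan2(R[1,1],R[0,1]));print("t",round(s["time_s"],2),"tcp",s["tcp_pos"].round(4),"yaw_y",yw.round(1),"j",s["joints"].round(0),"shift",d.round(4))
    if yaw is not None:
        e=(yaw-yw+90)%180-90;print("turn about tool z (6deg units)",round(-e/6,2))
    tilt=R.T@np.array([0,0,-1.]);print("tilt fix rotvec units",(np.degrees(np.cross([0,0,1],tilt))/6).round(3))
E
python3 - <<'E'
from lib import *
C=cam("top")
for n,p,z in [("base",(283.4,220.9),.095),("A",(166.3,255.2),.092),("B",(374.7,256.3),.092),("lid",(182.2,163.5),.016),("jar",(382,175),.095),("red1",(116,260),.092),("red2",(182.5,298),.092)]:
    print(n,ray(C,p,z).round(4))
p=ray(C,[(173.4,160),(191,166)],.034);d=p[1]-p[0];print("bar",d,np.degrees(np.arctan2(d[1],d[0])))
b=ray(C,(374.7,256.3),.092)[0]
go([b[0],b[1],.17])
E
```

```text
base [[ 0.4679 -0.0336  0.095 ]]
A [[0.3918 0.2392 0.092 ]]
B [[ 0.3831 -0.244   0.092 ]]
lid [[0.6148 0.214  0.016 ]]
jar [[ 0.5714 -0.2646  0.095 ]]
red1 [[0.3821 0.3563 0.092 ]]
red2 [[0.2927 0.2022 0.092 ]]
bar [-0.01560865 -0.04375505  0.        ] -109.63273622024647
t 0.1 tcp [ 0.2545 -0.5702  0.1838] yaw_y 114.0 j [-51.  22.   0.  -0. -68. -15.] shift [-0.2504  0.2455  0.0142]
tilt fix rotvec units [ 0.019 -0.001  0.   ]
```

```bash
python3 -m handwheel '[[[0,0,0,-0.02,0.02,0,0.087],[0,0,0,-0.028,0.027,0.002,0.087],[0,0,0,-0.03,0.029,0.002,0.087],[0,0,0,-0.03,0.03,0.002,0.087],[0,0,0,-0.03,0.03,0.002,0.087],[0,0,0,-0.03,0.03,0.002,0.087],[0,0,0,-0.03,0.03,0.002,0.087],[0,0,0,-0.0274,0.026,0.002,0.087],[0,0,0,-0.02,0.0185,0.001,0.087],[0,0,0,-0.005,0.005,0,0.087],[0,0,0,0,0,0,0.087],[0,0,0,0,0,0,0.087]]]'
python3 - <<'E'
from lib import *
s=r.sense();im=cams.capture("wrist")[...,::-1];C=cam("wrist",s)
for c in ((.3831,-.244,.092,.034),(.3831,-.244,.092,.0315)):
    print(proj(C,circ(*c)).mean(0))
o=cv2.resize(im,(768,576),interpolation=cv2.INTER_CUBIC);np.save("b.npy",im)
cv2.polylines(o,[np.int32(proj(C,circ(.3831,-.244,.092,.034))*1.5)],1,(0,255,0),1)
cv2.imwrite("pics/w1.png",o);go([.3831,-.244,.17],s=s)
E
```

```text
time_s: 1.3
tcp_pos: [0.3831, -0.2449, 0.1696]
ee_rot: [[-0.913, -0.407, -0.0], [-0.407, 0.913, -0.0], [0.0, 0.0, -1.0]]
wrist_force: [0.5, -1.3, 0.4]
gripper_width: 1.001
gripper_force: 0.0
[259.36517677 191.01480377]
[259.37882039 191.06331518]
t 1.3 tcp [ 0.3831 -0.2449  0.1696] yaw_y 114.0 j [-12.   6. -24.   0. -60. -54.] shift [-0.0004  0.0008 -0.0004]
tilt fix rotvec units [ 0.002 -0.004  0.   ]
```

View pics/w1.png

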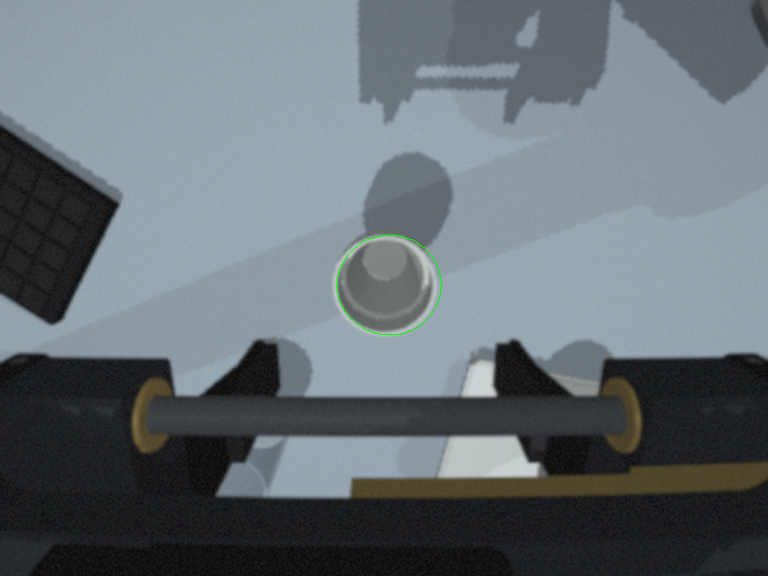

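The wrist view shows cup B's rim centred near (385,285) in the 1.5x picture. The prediction was (389,286), so it lies about 2.5 mm to the left. I refine with a rim fit.

```bash
cat >> lib.py <<'E'
def fit(im,C,x,y,z,rads=(.034,.0315),n=7):
    """best rim centre by mean gradient across the projected circles, .5 mm grid"""
    g=cv2.GaussianBlur(im.astype(np.float32).mean(2),(0,0),.8);best=[]
    gx,gy=cv2.Sobel(g,5,1,0),cv2.Sobel(g,5,0,1)
    for dx in np.arange(-n,n+.1,.5)/1e3:
        for dy in np.arange(-n,n+.1,.5)/1e3:
            sc=0
            for rad in rads:
                p=np.float32(proj(C,circ(x+dx,y+dy,z,rad)));q=np.float32(proj(C,circ(x+dx,y+dy,z,rad+.001)))-p
                q/=np.linalg.norm(q,axis=1)[:,None]
                v=[cv2.remap(h,p[:,:1],p[:,1:],1)[:,0] for h in (gx,gy)]
                sc+=np.abs(np.median(v[0]*q[:,0]+v[1]*q[:,1])) if 0 else np.abs((v[0]*q[:,0]+v[1]*q[:,1])).clip(0,120).mean()
            best.append((sc,x+dx,y+dy))
    best.sort(reverse=True);b=np.array(best[:8]);m=np.average(b[:,1:],axis=0,weights=b[:,0]);print("fit",m.round(4),"spread",np.ptp(b[:,1:],axis=0),"score",b[0,0].round(1),b[-1,0].round(1));return m
E
python3 - <<'E'
from lib import *
im=np.load("b.npy");s=r.sense();C=cam("wrist",s)
m=fit(im,C,.3831,-.244,.092)
fit(im,C,.3831,-.244,.092,(.034,));fit(im,C,.3831,-.244,.092,(.0315,))
go([*m,.068],s=s)
T=cv2.imread("pics/top0.png");D=cam("top")
for q in((.4679,-.0336,.095),(.3918,.2392,.092),(.3831,-.244,.092)):fit(T,D,*q)
fit(T,D,.6148,.214,.016,(.034,))
E
```

```text
fit [ 0.3823 -0.2482] spread [0.0005 0.002 ] score 179.7 174.9
fit [ 0.3826 -0.2497] spread [0.001  0.0015] score 80.7 77.7
fit [ 0.3838 -0.2474] spread [0.003 0.002] score 108.8 104.7
t 1.35 tcp [ 0.383  -0.2451  0.1696] yaw_y 114.0 j [-12.   6. -24.   0. -60. -54.] shift [ 0.0018 -0.0025  0.1016]
tilt fix rotvec units [ 0.002 -0.004  0.   ]
fit [ 0.4658 -0.0315] spread [0.001 0.001] score 161.0 159.9
fit [0.3894 0.241 ] spread [0.0015 0.001 ] score 143.5 141.1
fit [ 0.3823 -0.2426] spread [0.0015 0.001 ] score 151.7 150.3
fit [0.6157 0.2151] spread [0.001 0.001] score 83.2 82.3
```

```bash
python3 -m handwheel '[[[0,0,0,0.001,-0.001,0.015,0.087],[0,0,0,0.0008,-0.001,0.02,0.087],[0,0,0,0,0,0.02,0.087],[0,0,0,0,0,0.01,0.087],[0,0,0,0,0,0.005,0.087],[0,0,0,0,0,0,0.087]]]'
python3 - <<'E'
from lib import *
s=r.sense();im=cams.capture("wrist")[...,::-1];C=cam("wrist",s);np.save("b2.npy",im)
m=fit(im,C,.3823,-.247,.092);go([*m,.068],s=s)
o=cv2.resize(im[110:310,110:410],(780,520),interpolation=cv2.INTER_CUBIC)
cv2.polylines(o,[np.int32((proj(C,circ(*m,.092,.034))-[110,110])*2.6)],1,(0,255,0),1)
cv2.imwrite("pics/w2.png",o)
E
```

```text
time_s: 1.95
tcp_pos: [0.3823, -0.2475, 0.0995]
ee_rot: [[-0.913, -0.407, -0.001], [-0.407, 0.913, 0.0], [0.001, 0.0, -1.0]]
wrist_force: [-0.5, 0.2, 0.7]
gripper_width: 0.997
gripper_force: 0.0
fit [ 0.3847 -0.2471] spread [0.001 0.001] score 197.4 183.0
t 1.95 tcp [ 0.3823 -0.2475  0.0995] yaw_y 114.0 j [-12.  11. -30.   0. -50. -54.] shift [-0.0025 -0.0006  0.0315]
tilt fix rotvec units [ 0.004 -0.008  0.   ]
```

View pics/w2.png

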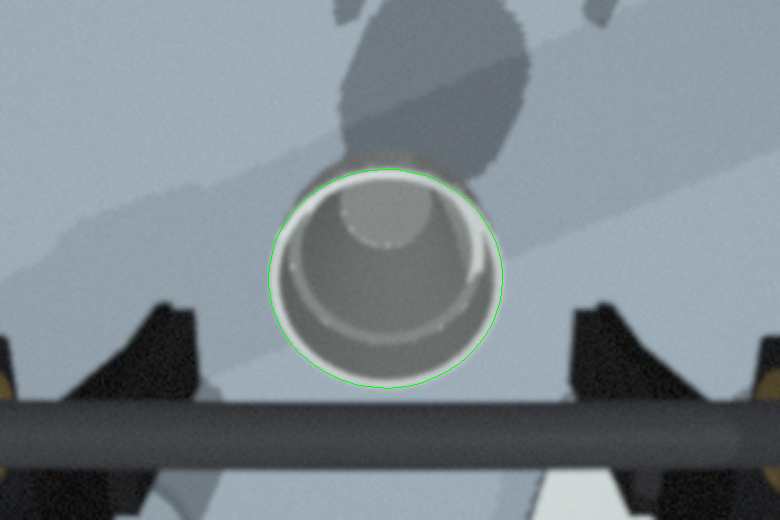

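The green rim fit sits on cup B, with its centre at about (386,278) in the crop. The black finger parts at (185,310) and (590,310) end lower in the picture than I expected for the tips, so I check the finger geometry from the side and top before going deeper.

```bash
python3 - <<'E'
from lib import *
s=r.sense();o=[]
R=s["ee_rot"];t=s["tcp_pos"]
for n in("side","top"):
    im=np.ascontiguousarray(cams.capture(n)[...,::-1]);C=cam(n);P=[t,t+R@[0,.0435,0],t-R@[0,.0435,0]]
    q=proj(C,P);print(n,q.round(0).tolist());c=q[0].astype(int)
    x0,y0=max(c[0]-60,0),max(c[1]-60,0);cr=cv2.resize(im[y0:y0+120,x0:x0+96],(480,600),interpolation=cv2.INTER_CUBIC) if n=="side" else cv2.resize(im[y0:y0+120,x0:x0+64],(320,600),interpolation=cv2.INTER_CUBIC)
    for p in q:cv2.circle(cr,tuple(np.int32((p-[x0,y0])*5)),3,(0,255,0),-1)
    o.append(cr)
cv2.imwrite("pics/s1.png",np.hstack(o))
E
```

```text
side [[189.0, 271.0], [179.0, 255.0], [199.0, 288.0]]
top [[377.0, 257.0], [360.0, 265.0], [394.0, 249.0]]
```

View pics/s1.png

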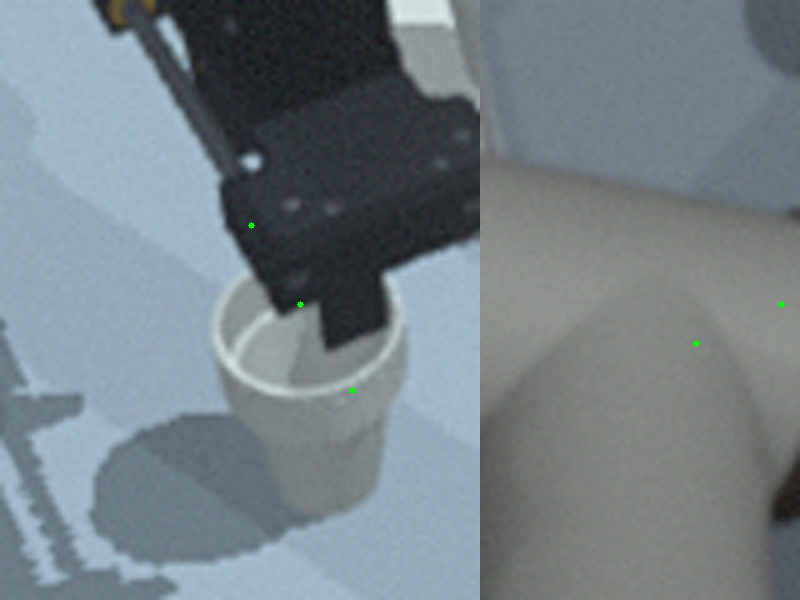

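The near finger's tip at (350,345) in the side crop shows higher than the TCP mark at (352,390). I test this by touch: descend to collar height, close gently in steps and read the opening.

```bash
python3 -m handwheel '[[[0,0,0,-0.001,0,0.01,0.087],[0,0,0,-0.001,0,0.01,0.087],[0,0,0,0,0,0.008,0.087],[0,0,0,0,0,0.0035,0.087],[0,0,0,0,0,0,0.08],[0,0,0,0,0,0,0.074],[0,0,0,0,0,0,0.07],[0,0,0,0,0,0,0.067],[0,0,0,0,0,0,0.064],[0,0,0,0,0,0,0.064],[0,0,0,0,0,0,0.064]]]'
python3 - <<'E'
from lib import *
s=r.sense();im=np.ascontiguousarray(cams.capture("wrist")[...,::-1]);C=cam("wrist",s);np.save("b3.npy",im)
m=fit(im,C,.384,-.247,.092);go([*m,.068],s=s)
cv2.circle(im,tuple(np.int32(proj(C,[s["tcp_pos"]])[0])),2,(0,255,0),-1)
a_=cv2.resize(im[130:330,110:410],(450,300),interpolation=cv2.INTER_CUBIC)
b_=cv2.resize(np.ascontiguousarray(cams.capture("side")[...,::-1])[210:310,140:240],(300,300),interpolation=cv2.INTER_CUBIC)
cv2.imwrite("pics/w3.png",np.hstack([a_,b_]))
E
```

```text
time_s: 3.2
tcp_pos: [0.3844, -0.2462, 0.0683]
ee_rot: [[-0.913, -0.408, 0.0], [-0.408, 0.913, -0.0], [-0.0, -0.0, -1.0]]
wrist_force: [-0.2, 1.1, 0.6]
gripper_width: 0.738
gripper_force: 0.0
fit [ 0.3844 -0.2471] spread [0.001 0.001] score 143.1 132.8
t 3.2 tcp [ 0.3844 -0.2462  0.0683] yaw_y 114.1 j [-12.  13. -32.  -0. -45. -54.] shift [ 0.0003 -0.0008  0.0003]
tilt fix rotvec units [-0.001  0.001  0.   ]
```

View pics/w3.png

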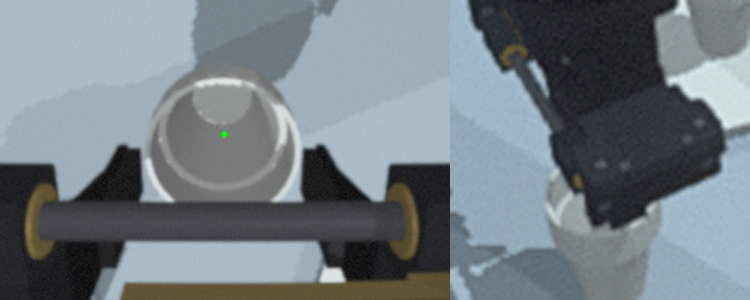

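The opening reads 64 mm with no contact, and both views put the fingertips about 40 mm above the reported TCP, just above the rim. So the working tip is about 40 mm short of the TCP and I have to go 34 mm lower. The body then still clears the rim by about 10 mm.

```bash
python3 -m handwheel '[[[0,0,0,0,0,0,0.087],[0,0,0,0,0,0,0.087],[0,0,0,0,0,0,0.087],[0,0,0,0,0,0.006,0.087],[0,0,0,0,0,0.006,0.087],[0,0,0,0,0,0.005,0.087],[0,0,0,0,0,0,0.087]]]'; python3 -m handwheel '[[[0,0,0,0,0,0.005,0.087],[0,0,0,0,0,0.005,0.087],[0,0,0,0,0,0.004,0.087],[0,0,0,0,0,0.003,0.087],[0,0,0,0,0,0,0.08],[0,0,0,0,0,0,0.075],[0,0,0,0,0,0,0.071],[0,0,0,0,0,0,0.068]]]'; python3 -m handwheel '[[[0,0,0,0,0,0,0.065],[0,0,0,0,0,0,0.062],[0,0,0,0,0,0,0.062],[0,0,0,0,0,0,0.062]]]'
```

```text
time_s: 4.0
tcp_pos: [0.3835, -0.246, 0.0502]
ee_rot: [[-0.913, -0.407, -0.002], [-0.407, 0.913, 0.001], [0.002, 0.002, -1.0]]
wrist_force: [-0.1, -0.0, 0.2]
gripper_width: 0.995
gripper_force: 0.0
time_s: 4.8
tcp_pos: [0.3845, -0.2463, 0.0344]
ee_rot: [[-0.913, -0.408, 0.0], [-0.408, 0.913, -0.0], [-0.0, -0.0, -1.0]]
wrist_force: [-0.3, -0.1, -0.7]
gripper_width: 0.811
gripper_force: 0.0
time_s: 5.2
tcp_pos: [0.3844, -0.2462, 0.0344]
ee_rot: [[-0.913, -0.408, 0.0], [-0.408, 0.913, -0.0], [-0.0, -0.0, -1.0]]
wrist_force: [-0.4, 1.3, 0.9]
gripper_width: 0.775
gripper_force: 30.0
```

Cup B is gripped at 67.4 mm, which matches its 68 mm collar. I lift it and go to a pose from which the wrist camera sees the base cup.

```bash
python3 -m handwheel '[[[0,0,0,0,0,-0.01,0.062],[0,0,0,0,0,-0.02,0.062],[0,0,0,0,0,-0.025,0.062],[0,0,0,0,0,-0.025,0.062],[0,0,0,0,0,-0.025,0.062],[0,0,0,-0.01,0.006,-0.015,0.062],[0,0,0,-0.022,0.014,-0.006,0.062],[0,0,0,-0.03,0.018,0,0.062],[0,0,0,-0.03,0.018,0,0.062],[0,0,0,-0.03,0.018,0,0.062],[0,0,0,-0.03,0.018,0,0.062],[0,0,0,-0.03,0.018,0,0.062]]]'; python3 -m handwheel '[[[0,0,0,-0.03,0.018,0,0.062],[0,0,0,-0.025,0.018,0,0.062],[0,0,0,-0.018,0.011,0,0.062],[0,0,0,-0.01,0.005,0,0.062],[0,0,0,0,0,0,0.062],[0,0,0,0,0,0,0.062]]]'
python3 - <<'E'
from lib import *
s=r.sense();im=np.ascontiguousarray(cams.capture("wrist")[...,::-1]);C=cam("wrist",s);np.save("b4.npy",im)
m=fit(im,C,.467,-.034,.095)
h=s["tcp_pos"];k=fit(im,C,h[0],h[1],h[2]-.0344+.092)
go([*m,h[2]],s=s);print("held in tool",s["ee_rot"].T@np.r_[k-h[:2],0])
for q,c in((np.r_[m,.095],(0,255,0)),(np.r_[k,h[2]+.0576],(0,0,255))):
    cv2.polylines(im,[np.int32(proj(C,circ(*q,.034)))],1,c,1)
cv2.imwrite("pics/w4.png",im)
E
```

```text
time_s: 6.4
tcp_pos: [0.5063, -0.0703, 0.1609]
ee_rot: [[-0.913, -0.408, 0.001], [-0.408, 0.913, 0.0], [-0.001, -0.0, -1.0]]
wrist_force: [0.4, 0.2, 0.2]
gripper_width: 0.77
gripper_force: 30.0
time_s: 7.0
tcp_pos: [0.5597, 0.009, 0.1601]
ee_rot: [[-0.913, -0.407, -0.001], [-0.407, 0.913, -0.0], [0.001, 0.0, -1.0]]
wrist_force: [0.1, 0.6, -0.8]
gripper_width: 0.773
gripper_force: 30.0
fit [ 0.4701 -0.0339] spread [0.001 0.001] score 172.3 162.6
fit [0.5598 0.0076] spread [0.001 0.001] score 140.7 125.3
t 7.0 tcp [0.5597 0.009  0.1601] yaw_y 114.0 j [ 18.  17. -11.  -0. -62. -83.] shift [ 0.0994 -0.0028  0.0001]
tilt fix rotvec units [ 0.002 -0.009  0.   ]
held in tool [ 5.17289658e-04 -1.34128659e-03  2.53762955e-07]
```

View pics/w4.png

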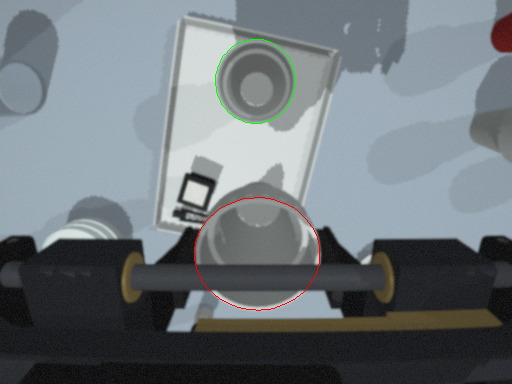

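The base rim (green, at (255,81)) and the held rim (red, at (258,253)) both fit well. I move over the base and check the alignment with the side camera, using the same rim fit on both cups.

```bash
python3 -m handwheel '[[[0,0,0,0.008,0,0,0.062],[0,0,0,0.016,0,0,0.062],[0,0,0,0.022,0,0,0.062],[0,0,0,0.022,-0.0015,0,0.062],[0,0,0,0.018,0,0,0.062],[0,0,0,0.010,0,0.005,0.062],[0,0,0,0.004,0,0.01,0.062],[0,0,0,0,0,0.01,0.062],[0,0,0,0,0,0,0.062],[0,0,0,0,0,0,0.062]]]'
python3 - <<'E'
from lib import *
s=r.sense();im=np.ascontiguousarray(cams.capture("side")[...,::-1]);C=cam("side");h=s["tcp_pos"]
i0=cv2.imread("pics/side0.png")
b=fit(i0,C,.468,-.034,.095);b1=fit(im,C,.468,-.034,.095)
k=fit(im,C,h[0],h[1],h[2]+.0576)
go([.468,-.034,.0654]);R=s["ee_rot"]
print("held-base in tool",R.T@np.r_[k-b,0],"held-tcp",k-h[:2])
for q,c in((np.r_[b,.095],(0,255,0)),(np.r_[k,h[2]+.0576],(0,0,255))):
    cv2.polylines(im,[np.int32(proj(C,circ(*q,.034)))],1,c,1)
c=im[110:250,170:290];c2=i0[110:250,170:290]
cv2.imwrite("pics/s2.png",cv2.resize(np.hstack([c,c2]),None,fx=3.3,fy=3.3,interpolation=cv2.INTER_CUBIC))
E
```

```text
time_s: 8.05
tcp_pos: [0.47, -0.0323, 0.1346]
ee_rot: [[-0.913, -0.408, -0.001], [-0.408, 0.913, -0.001], [0.001, -0.0, -1.0]]
wrist_force: [-0.7, 0.5, -0.1]
gripper_width: 0.772
gripper_force: 30.0
fit [ 0.4692 -0.0369] spread [0.002  0.0015] score 166.0 164.7
fit [ 0.4673 -0.0346] spread [0.0005 0.006 ] score 134.2 133.4
fit [ 0.4692 -0.0366] spread [0.0005 0.002 ] score 84.9 84.5
t 8.1 tcp [ 0.4702 -0.0322  0.135 ] yaw_y 114.1 j [ 16.  10. -25.   0. -56. -82.] shift [ 0.0027 -0.0007  0.0696]
tilt fix rotvec units [-0.002 -0.004  0.   ]
held-base in tool [-8.91284400e-05  2.48332889e-04 -1.31391190e-07] held-tcp [-0.00081264 -0.00431321]
```

View pics/s2.png

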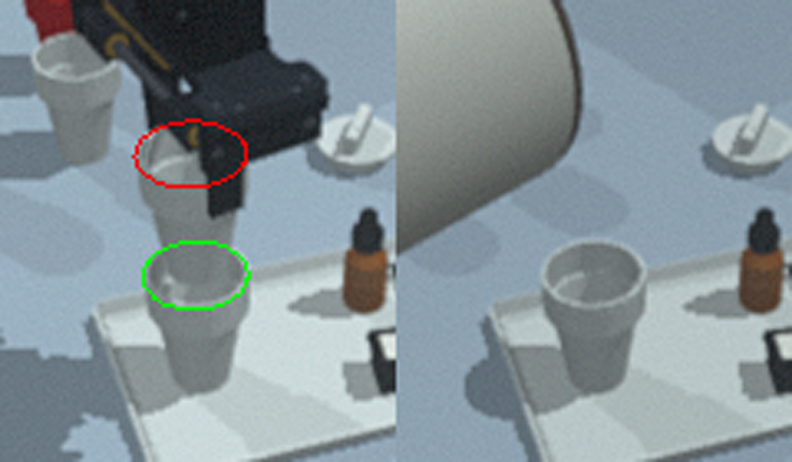

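The side view shows the held cup directly over the base mouth, aligned to within about 1 mm. I lower it, and go slowly near the end while watching the force.

```bash
python3 -m handwheel '[[[0,0,0,0,0,0.005,0.062],[0,0,0,0,0,0.01,0.062],[0,0,0,0,0,0.01,0.062],[0,0,0,0,0,0.01,0.062],[0,0,0,0,0,0.01,0.062],[0,0,0,0,0,0.006,0.062],[0,0,0,0,0,0.004,0.062],[0,0,0,0,0,0.002,0.062],[0,0,0,0,0,0.002,0.062],[0,0,0,0,0,0.002,0.062],[0,0,0,0,0,0.001,0.062],[0,0,0,0,0,0,0.062]]]'; python3 -m handwheel '[[[0,0,0,0,0,0.002,0.062],[0,0,0,0,0,0.002,0.062],[0,0,0,0,0,0.001,0.062],[0,0,0,0,0,0,0.062]]]'
```

```text
time_s: 9.3
tcp_pos: [0.4696, -0.0324, 0.0733]
ee_rot: [[-0.913, -0.408, 0.0], [-0.408, 0.913, 0.0], [-0.0, -0.0, -1.0]]
wrist_force: [-0.4, 0.4, -0.7]
gripper_width: 0.774
gripper_force: 30.0
time_s: 9.7
tcp_pos: [0.4695, -0.0324, 0.068]
ee_rot: [[-0.913, -0.408, -0.0], [-0.408, 0.913, -0.0], [0.0, 0.0, -1.0]]
wrist_force: [0.2, 0.9, -0.9]
gripper_width: 0.772
gripper_force: 30.0
```

```bash
python3 -m handwheel '[[[0,0,0,0,0,0.001,0.062],[0,0,0,0,0,0.0005,0.062],[0,0,0,0,0,0,0.062]]]'; python3 -m handwheel '[[[0,0,0,0,0,0.0005,0.062],[0,0,0,0,0,0,0.062]]]';python3 -m handwheel '[[[0,0,0,0,0,0.0005,0.062],[0,0,0,0,0,0,0.062]]]'
```

```text
time_s: 10.0
tcp_pos: [0.4696, -0.0324, 0.0667]
ee_rot: [[-0.913, -0.408, -0.0], [-0.408, 0.913, -0.0], [0.0, 0.0, -1.0]]
wrist_force: [0.1, -0.4, -0.4]
gripper_width: 0.775
gripper_force: 30.0
time_s: 10.2
tcp_pos: [0.4696, -0.0324, 0.0662]
ee_rot: [[-0.913, -0.408, -0.0], [-0.408, 0.913, 0.0], [0.0, 0.0, -1.0]]
wrist_force: [-0.0, -0.2, -0.8]
gripper_width: 0.772
gripper_force: 30.0
time_s: 10.4
tcp_pos: [0.4695, -0.0324, 0.0657]
ee_rot: [[-0.913, -0.408, -0.0], [-0.408, 0.913, -0.0], [0.0, 0.0, -1.0]]
wrist_force: [0.4, 0.6, -0.4]
gripper_width: 0.773
gripper_force: 30.0
```

```bash
python3 -m handwheel '[[[0,0,0,0,0,0.0005,0.062],[0,0,0,0,0,0,0.062]]]';python3 -m handwheel '[[[0,0,0,0,0,0.0003,0.062],[0,0,0,0,0,0,0.062]]]'
```

```text
time_s: 10.6
tcp_pos: [0.4698, -0.0324, 0.0654]
ee_rot: [[-0.913, -0.408, 0.0], [-0.408, 0.913, -0.0], [-0.0, -0.0, -1.0]]
wrist_force: [-1.1, 0.3, 1.8]
gripper_width: 0.774
gripper_force: 30.0
time_s: 10.8
tcp_pos: [0.47, -0.0325, 0.0654]
ee_rot: [[-0.913, -0.408, 0.001], [-0.408, 0.913, -0.0], [-0.001, -0.001, -1.0]]
wrist_force: [-0.3, -0.8, 3.5]
gripper_width: 0.778
gripper_force: 30.0
```

It seats at exactly the predicted height, with force building to 3.5 N. I release, lift clear and go to cup A.

```bash
python3 -m handwheel '[[[0,0,0,0,0,0,0.068],[0,0,0,0,0,0,0.072],[0,0,0,0,0,0,0.078],[0,0,0,0,0,0,0.087],[0,0,0,0,0,0,0.087],[0,0,0,0,0,-0.005,0.087],[0,0,0,0,0,-0.015,0.087],[0,0,0,0,0,-0.025,0.087],[0,0,0,0,0,-0.025,0.087],[0,0,0,-0.002,0.01,-0.02,0.087],[0,0,0,-0.003,0.025,-0.005,0.087],[0,0,0,-0.005,0.035,0,0.087]]]'; python3 -m handwheel '[[[0,0,0,-0.005,0.035,0,0.087],[0,0,0,-0.005,0.035,0,0.087],[0,0,0,-0.005,0.035,0,0.087],[0,0,0,-0.005,0.035,0,0.087],[0,0,0,-0.004,0.033,0.004,0.087],[0,0,0,-0.003,0.022,0.01,0.087],[0,0,0,-0.001,0.01,0.01,0.087],[0,0,0,0,0.0037,0.005,0.087],[0,0,0,0,0,0,0.087],[0,0,0,0,0,0,0.087]]]'
python3 - <<'E'
from lib import *
s=r.sense();im=np.ascontiguousarray(cams.capture("wrist")[...,::-1]);C=cam("wrist",s)
m=fit(im,C,.391,.238,.092);go([*m,.0344],s=s)
cv2.polylines(im,[np.int32(proj(C,circ(*m,.092,.034)))],1,(0,255,0),1)
sd=cams.capture("side")[...,::-1]
cv2.imwrite("pics/w5.png",np.hstack([im,sd[100:,150:400][:,:],][:1]+[cv2.copyMakeBorder(sd[100:260,150:400],0,224,0,0,0)]))
E
```

```text
time_s: 12.0
tcp_pos: [0.4509, 0.036, 0.1616]
ee_rot: [[-0.914, -0.405, 0.003], [-0.405, 0.914, 0.001], [-0.003, -0.0, -1.0]]
wrist_force: [0.3, -0.4, -0.6]
gripper_width: 1.0
gripper_force: 0.0
time_s: 13.0
tcp_pos: [0.391, 0.2368, 0.1311]
ee_rot: [[-0.914, -0.407, -0.0], [-0.407, 0.914, -0.0], [0.0, -0.0, -1.0]]
wrist_force: [-0.4, 0.4, -0.2]
gripper_width: 1.001
gripper_force: 0.0
fit [0.3929 0.2414] spread [0.001 0.001] score 216.5 198.6
t 13.0 tcp [0.391  0.2368 0.1311] yaw_y 114.0 j [  52.    9.  -27.    0.  -55. -118.] shift [-0.0037  0.0034  0.0966]
tilt fix rotvec units [-0.003 -0.002  0.   ]
```

View pics/w5.png

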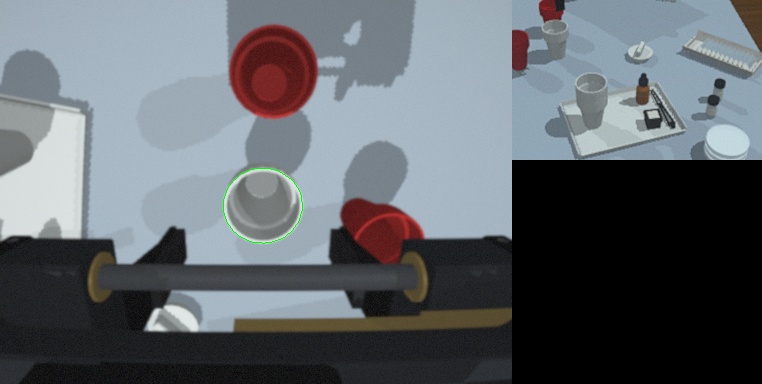

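The green fit is on white cup A at (262,205), with the red look-alikes beside it. The inset shows the first nest standing upright. I turn the jaw line to about 147° so that the gripper body clears both red cups, then re-fit.

```bash
python3 -m handwheel '[[[0,0,-0.5,-0.0017,0.002,0,0.087],[0,0,-1,-0.0018,0.002,0,0.087],[0,0,-1,0,0,0,0.087],[0,0,-1,0,0,0,0.087],[0,0,-1,0,0,0,0.087],[0,0,-1,0,0,0,0.087],[0,0,0,0,0,0,0.087],[0,0,0,0,0,0,0.087]]]'
python3 - <<'E'
from lib import *
s=r.sense();im=np.ascontiguousarray(cams.capture("wrist")[...,::-1]);C=cam("wrist",s)
m=fit(im,C,.392,.241,.092);go([*m,.037],147,s=s)
E
```

```text
time_s: 13.9
tcp_pos: [0.3924, 0.2424, 0.1312]
ee_rot: [[-0.546, -0.838, 0.0], [-0.838, 0.546, 0.0], [-0.001, -0.0, -1.0]]
wrist_force: [0.9, -0.9, 0.8]
gripper_width: 1.0
gripper_force: 0.0
fit [0.3928 0.2415] spread [0.0015 0.001 ] score 186.1 169.2
t 13.9 tcp [0.3924 0.2424 0.1312] yaw_y 146.9 j [ 52.   9. -26.   0. -55. -85.] shift [ 0.0006 -0.0008  0.0942]
turn about tool z (6deg units) -0.02
tilt fix rotvec units [-0.001  0.006  0.   ]
```

```bash
python3 -m handwheel '[[[0,0,0,0.0003,0,0.01,0.087],[0,0,0,0,0,0.018,0.087],[0,0,0,0,0,0.02,0.087],[0,0,0,0,0,0.018,0.087],[0,0,0,0,0,0.012,0.087],[0,0,0,0,0,0.008,0.087],[0,0,0,0,0,0.005,0.087],[0,0,0,0,0,0.0032,0.087],[0,0,0,0,0,0,0.08],[0,0,0,0,0,0,0.075],[0,0,0,0,0,0,0.071]]]'; python3 -m handwheel '[[[0,0,0,0,0,0,0.068],[0,0,0,0,0,0,0.065],[0,0,0,0,0,0,0.062],[0,0,0,0,0,0,0.062],[0,0,0,0,0,0,0.062]]]'
```

```text
time_s: 15.05
tcp_pos: [0.3923, 0.2428, 0.0372]
ee_rot: [[-0.544, -0.839, 0.001], [-0.839, 0.544, 0.001], [-0.001, -0.0, -1.0]]
wrist_force: [-0.7, -1.0, 0.8]
gripper_width: 0.857
gripper_force: 0.0
time_s: 15.55
tcp_pos: [0.3922, 0.2426, 0.037]
ee_rot: [[-0.544, -0.839, 0.0], [-0.839, 0.544, 0.0], [-0.0, -0.0, -1.0]]
wrist_force: [0.2, 0.1, 3.6]
gripper_width: 0.771
gripper_force: 30.0
```

```bash
python3 -m handwheel '[[[0,0,0,0,0,-0.01,0.062],[0,0,0,0,0,-0.022,0.062],[0,0,0,0,0,-0.028,0.062],[0,0,0,0,0,-0.03,0.062],[0,0,0,0,0,-0.028,0.062],[0,0,0,0.005,-0.012,-0.02,0.062],[0,0,0,0.008,-0.02,-0.01,0.062],[0,0,0,0.012,-0.028,0,0.062],[0,0,0,0.012,-0.028,0,0.062],[0,0,0,0.012,-0.028,0,0.062],[0,0,0,0.012,-0.028,0,0.062],[0,0,0,0.012,-0.028,0,0.062]]]'; python3 -m handwheel '[[[0,0,0,0.008,-0.022,0,0.062],[0,0,0,0.006,-0.015,0,0.062],[0,0,0,0.0023,-0.006,0,0.062],[0,0,0,0,0,0,0.062],[0,0,0,0,0,0,0.062]]]'
python3 - <<'E'
from lib import *
s=r.sense();im=np.ascontiguousarray(cams.capture("wrist")[...,::-1]);C=cam("wrist",s)
m=fit(im,C,.470,-.034,.123)
h=s["tcp_pos"];k=fit(im,C,h[0],h[1],h[2]-.037+.092)
go([*m,h[2]],s=s);print("held in tool",s["ee_rot"].T@np.r_[k-h[:2],0])
for q,c in((np.r_[m,.123],(0,255,0)),(np.r_[k,h[2]+.055],(0,0,255))):
    cv2.polylines(im,[np.int32(proj(C,circ(*q,.034)))],1,c,1)
cv2.imwrite("pics/w6.png",im)
E
```

```text
time_s: 16.75
tcp_pos: [0.4969, 0.0865, 0.1852]
ee_rot: [[-0.544, -0.839, 0.0], [-0.839, 0.544, 0.0], [-0.0, 0.0, -1.0]]
wrist_force: [0.5, -0.8, -0.3]
gripper_width: 0.769
gripper_force: 30.0
time_s: 17.25
tcp_pos: [0.5234, 0.0509, 0.1848]
ee_rot: [[-0.544, -0.839, -0.0], [-0.839, 0.544, 0.0], [-0.0, 0.0, -1.0]]
wrist_force: [-0.3, 0.6, 0.4]
gripper_width: 0.77
gripper_force: 30.0
fit [ 0.4691 -0.0326] spread [0.001 0.001] score 179.7 171.1
fit [0.5238 0.0496] spread [0.0015 0.0025] score 120.5 111.3
t 17.25 tcp [0.5234 0.0509 0.1848] yaw_y 147.1 j [ 23.  12. -13.  -0. -64. -56.] shift [ 0.0996  0.0002 -0.    ]
tilt fix rotvec units [ 0.003  0.    -0.   ]
held in tool [ 9.41572142e-04 -1.06620720e-03 -3.94935206e-07]
```

View pics/w6.png

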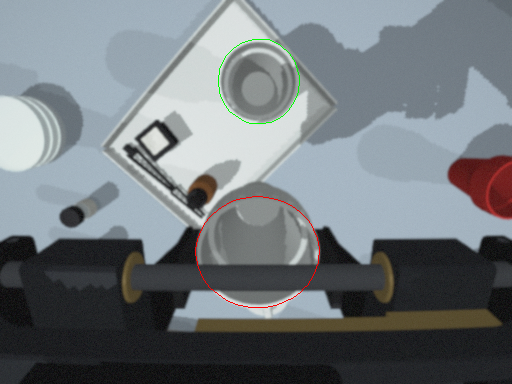

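Stack mouth (green, at (259,81)) and held cup (red, at (258,252)) both fit. That was my tenth picture, so from here I check with numeric fits only. I move over the stack.

```bash
python3 -m handwheel '[[[0,0,0,0.008,0,0,0.062],[0,0,0,0.016,0,0,0.062],[0,0,0,0.022,0.0006,0,0.062],[0,0,0,0.022,0,0,0.062],[0,0,0,0.018,0,0,0.062],[0,0,0,0.010,0,0.004,0.062],[0,0,0,0.0033,0,0.006,0.062],[0,0,0,0,0,0.005,0.062],[0,0,0,0,0,0,0.062],[0,0,0,0,0,0,0.062]]]'
python3 - <<'E'
from lib import *
s=r.sense();im=cams.capture("side")[...,::-1];C=cam("side");h=s["tcp_pos"];R=s["ee_rot"]
b=fit(im,C,.469,-.036,.123,n=5)
k=fit(im,C,h[0]-.001,h[1]-.004,h[2]+.055,n=5)
print("held-stack in tool",R.T@np.r_[k-b,0],"held-tcp",k-h[:2]);go([.469,-.0322,.096])
E
```

```text
time_s: 18.3
tcp_pos: [0.4697, -0.0321, 0.1694]
ee_rot: [[-0.543, -0.84, -0.001], [-0.84, 0.543, -0.0], [0.001, 0.0, -1.0]]
wrist_force: [0.1, -0.4, -1.1]
gripper_width: 0.771
gripper_force: 30.0
fit [ 0.4672 -0.032 ] spread [0.0005 0.0035] score 131.4 130.7
fit [ 0.4647 -0.0339] spread [0.001  0.0025] score 160.1 158.2
held-stack in tool [2.96281157e-03 1.08035182e-03 1.91412620e-06] held-tcp [-0.00499994 -0.00181268]
t 18.35 tcp [ 0.4698 -0.032   0.1696] yaw_y 147.1 j [ 16.   8. -22.   0. -61. -49.] shift [0.0005 0.0006 0.0736]
tilt fix rotvec units [ 0.    -0.003  0.   ]
```

The side fit is spoiled by gripper edges, since its spread hits the window. The wrist estimate agrees with the first seating position, so I lower slowly on force.

```bash
python3 -m handwheel '[[[0,0,0,0.0003,0.0003,0.005,0.062],[0,0,0,0,0,0.01,0.062],[0,0,0,0,0,0.012,0.062],[0,0,0,0,0,0.012,0.062],[0,0,0,0,0,0.01,0.062],[0,0,0,0,0,0.007,0.062],[0,0,0,0,0,0.004,0.062],[0,0,0,0,0,0.003,0.062],[0,0,0,0,0,0.002,0.062],[0,0,0,0,0,0.002,0.062],[0,0,0,0,0,0,0.062]]]'; python3 -m handwheel '[[[0,0,0,0,0,0.002,0.062],[0,0,0,0,0,0.001,0.062],[0,0,0,0,0,0.001,0.062],[0,0,0,0,0,0,0.062]]]'
```

```text
time_s: 19.45
tcp_pos: [0.4689, -0.0325, 0.1028]
ee_rot: [[-0.544, -0.839, 0.0], [-0.839, 0.544, 0.0], [-0.0, -0.0, -1.0]]
wrist_force: [-0.3, -1.0, 0.0]
gripper_width: 0.767
gripper_force: 30.0
time_s: 19.85
tcp_pos: [0.4688, -0.0325, 0.0986]
ee_rot: [[-0.544, -0.839, -0.0], [-0.839, 0.544, -0.0], [0.0, 0.0, -1.0]]
wrist_force: [-0.5, 0.5, -0.2]
gripper_width: 0.77
gripper_force: 30.0
```

```bash
python3 -m handwheel '[[[0,0,0,0,0,0.001,0.062],[0,0,0,0,0,0.0003,0.062],[0,0,0,0,0,0,0.062]]]'; python3 -m handwheel '[[[0,0,0,0,0,0.0005,0.062],[0,0,0,0,0,0,0.062]]]'
```

```text
time_s: 20.15
tcp_pos: [0.4689, -0.0325, 0.0974]
ee_rot: [[-0.544, -0.839, -0.0], [-0.839, 0.544, -0.0], [0.0, 0.0, -1.0]]
wrist_force: [0.3, -0.3, 0.1]
gripper_width: 0.774
gripper_force: 30.0
time_s: 20.35
tcp_pos: [0.4689, -0.0325, 0.0969]
ee_rot: [[-0.544, -0.839, -0.0], [-0.839, 0.544, 0.0], [0.0, 0.0, -1.0]]
wrist_force: [0.3, -0.2, -0.9]
gripper_width: 0.773
gripper_force: 30.0
```

```bash
python3 -m handwheel '[[[0,0,0,0,0,0.0005,0.062],[0,0,0,0,0,0,0.062]]]'; python3 -m handwheel '[[[0,0,0,0,0,0.0005,0.062],[0,0,0,0,0,0,0.062]]]'
```

```text
time_s: 20.55
tcp_pos: [0.4689, -0.0325, 0.0964]
ee_rot: [[-0.544, -0.839, -0.0], [-0.839, 0.544, -0.0], [0.0, 0.0, -1.0]]
wrist_force: [-0.4, 0.4, -0.3]
gripper_width: 0.769
gripper_force: 30.0
time_s: 20.75
tcp_pos: [0.469, -0.0325, 0.0961]
ee_rot: [[-0.544, -0.839, 0.0], [-0.839, 0.544, -0.0], [-0.0, -0.0, -1.0]]
wrist_force: [0.1, 0.3, 0.1]
gripper_width: 0.773
gripper_force: 30.0
```

```bash
python3 -m handwheel '[[[0,0,0,0,0,0.0004,0.062],[0,0,0,0,0,0,0.062]]]'; python3 -m handwheel '[[[0,0,0,0,0,0.0003,0.062],[0,0,0,0,0,0,0.062]]]'
```

```text
time_s: 20.95
tcp_pos: [0.4691, -0.0325, 0.096]
ee_rot: [[-0.544, -0.839, 0.001], [-0.839, 0.544, -0.0], [-0.0, -0.0, -1.0]]
wrist_force: [-1.1, -0.0, 4.9]
gripper_width: 0.769
gripper_force: 30.0
time_s: 21.15
tcp_pos: [0.4692, -0.0325, 0.096]
ee_rot: [[-0.544, -0.839, 0.001], [-0.839, 0.544, -0.0], [-0.0, -0.001, -1.0]]
wrist_force: [-2.1, 1.3, 6.7]
gripper_width: 0.774
gripper_force: 30.0
```

Seated at the predicted 0.096 m, with force building to 6.7 N. I release, lift and go to the lid.

```bash
python3 -m handwheel '[[[0,0,0,0,0,0,0.068],[0,0,0,0,0,0,0.072],[0,0,0,0,0,0,0.078],[0,0,0,0,0,0,0.087],[0,0,0,0,0,0,0.087],[0,0,0,0,0,-0.005,0.087],[0,0,0,0,0,-0.015,0.087],[0,0,0,0,0,-0.022,0.087],[0,0,0,-0.005,0,-0.025,0.087],[0,0,0,-0.018,0.001,-0.015,0.087],[0,0,0,-0.03,0.001,-0.005,0.087],[0,0,0,-0.035,0.001,0,0.087]]]'; python3 -m handwheel '[[[0,0,0,-0.035,0.001,0,0.087],[0,0,0,-0.035,0.001,0,0.087],[0,0,0,-0.035,0.001,0,0.087],[0,0,0,-0.035,0.001,0.005,0.087],[0,0,0,-0.030,0.001,0.015,0.087],[0,0,0,-0.02,0.001,0.02,0.087],[0,0,0,-0.01,0.0006,0.02,0.087],[0,0,-1,0,0,0.015,0.087],[0,0,-1.2,0,0,0.005,0.087],[0,0,0,0,0,0,0.087],[0,0,0,0,0,0,0.087]]]'
cat >> lib.py <<'E'
def bar(im,C,x,y,z,th):
    g=cv2.GaussianBlur(im.astype(np.float32).mean(2),(0,0),.8);gx,gy=cv2.Sobel(g,5,1,0),cv2.Sobel(g,5,0,1)
    u=np.linspace(-.025,.025,40);w=np.linspace(-.006,.006,10)
    E=[np.c_[u,np.full(40,.006)],np.c_[u,np.full(40,-.006)],np.c_[np.full(10,.025),w],np.c_[np.full(10,-.025),w]]
    N=np.repeat([[0,1],[0,-1],[1,0],[-1,0]],[40,40,10,10],0)*.001;E=np.vstack(E);B=[]
    for t in np.arange(th-12,th+12.1,1.5):
        c,s_=np.cos(np.radians(t)),np.sin(np.radians(t));Q=np.array([[c,s_],[-s_,c]])
        for dx in np.arange(-6,6.1,.75)/1e3:
            for dy in np.arange(-6,6.1,.75)/1e3:
                o=np.array([x+dx,y+dy]);P=np.float32(proj(C,np.c_[np.vstack([E@Q,(E+N)@Q])+o,np.full(200,z)]));p=P[:100];q=P[100:]-p
                q/=np.linalg.norm(q,axis=1)[:,None];v=[cv2.remap(h,p[:,:1],p[:,1:],1)[:,0] for h in (gx,gy)]
                B.append((np.abs(v[0]*q[:,0]+v[1]*q[:,1]).clip(0,120).mean(),*o,t))
    B.sort(reverse=True);b=np.array(B[:6]);print("bar",b[:,1:].mean(0).round(4),"spread",np.ptp(b[:,1:],axis=0).round(4),b[[0,-1],0].round(1));return b[:,1:].mean(0)
E
python3 - <<'E'
from lib import *
s=r.sense();im=np.ascontiguousarray(cams.capture("wrist")[...,::-1]);C=cam("wrist",s);np.save("lid.npy",im)
m=fit(im,C,.617,.215,.016,(.034,));b=bar(im,C,*m,.034,70)
go([*b[:2],-.019],b[2]+90,s=s);print("flange",s["ee_rot"].T@np.r_[m-s["tcp_pos"][:2],0])
fit(im,C,.4,0,.1) if 0 else None
E
```

```text
time_s: 22.35
tcp_pos: [0.5152, 0.0435, 0.1843]
ee_rot: [[-0.545, -0.839, 0.003], [-0.839, 0.545, 0.001], [-0.003, -0.002, -1.0]]
wrist_force: [0.9, -0.4, -0.5]
gripper_width: 0.998
gripper_force: 0.0
time_s: 23.45
tcp_pos: [0.6178, 0.2145, 0.1026]
ee_rot: [[-0.34, -0.94, 0.0], [-0.94, 0.34, 0.0], [-0.0, -0.0, -1.0]]
wrist_force: [0.6, 0.7, 0.8]
gripper_width: 1.002
gripper_force: 0.0
fit [0.6159 0.2136] spread [0.001 0.001] score 97.9 93.8
bar [ 0.6181  0.2139 65.25  ] spread [8.e-04 8.e-04 3.e+00] [68.6 66.8]
t 23.45 tcp [0.6178 0.2145 0.1026] yaw_y 160.1 j [ 33.  28.  -2.   0. -60. -53.] shift [ 0.0004 -0.0004  0.1216]
turn about tool z (6deg units) 0.81
tilt fix rotvec units [-0.004  0.002  0.   ]
flange [ 1.45785786e-03  1.40783675e-03 -8.34590026e-07]
```

```bash
python3 -m handwheel '[[[0,0,0.5,0.001,0.001,0.01,0.07],[0,0,0,0,0,0.02,0.05],[0,0,0,0,0,0.025,0.045],[0,0,0,0,0,0.025,0.045],[0,0,0,0,0,0.018,0.045],[0,0,0,0,0,0.008,0.045],[0,0,0,0,0,0.005,0.045],[0,0,0,0,0,0.003,0.045],[0,0,0,0,0,0,0.045],[0,0,0,0,0,0,0.045]]]'; python3 -m handwheel '[[[0,0,0,0,0,0.002,0.045],[0,0,0,0,0,0.002,0.045],[0,0,0,0,0,0,0.045]]]'
python3 - <<'E'
from lib import *
s=r.sense();im=np.ascontiguousarray(cams.capture("wrist")[...,::-1]);C=cam("wrist",s)
m=fit(im,C,.617,.215,.016,(.034,));b=bar(im,C,*m,.034,67)
go([*b[:2],-.019],b[2]+90,s=s);print("flange",s["ee_rot"].T@np.r_[m-s["tcp_pos"][:2],0])
E
```

```text
time_s: 24.5
tcp_pos: [0.6168, 0.2141, -0.0108]
ee_rot: [[-0.387, -0.922, 0.002], [-0.922, 0.387, 0.001], [-0.001, -0.001, -1.0]]
wrist_force: [0.7, -0.3, 0.7]
gripper_width: 0.519
gripper_force: 0.0
time_s: 24.8
tcp_pos: [0.616, 0.2137, -0.016]
ee_rot: [[-0.387, -0.922, -0.0], [-0.922, 0.387, -0.0], [0.0, 0.0, -1.0]]
wrist_force: [-0.0, -0.2, -0.9]
gripper_width: 0.516
gripper_force: 0.0
fit [0.6125 0.2185] spread [0.0065 0.0085] score 41.0 38.9
bar [ 0.616  0.213 65.25 ] spread [8.0e-04 1.5e-03 3.0e+00] [39.2 37.3]
t 24.8 tcp [ 0.616   0.2137 -0.016 ] yaw_y 157.2 j [ 33.  36.  -8.  -0. -46. -56.] shift [ 0.0007 -0.0002  0.003 ]
turn about tool z (6deg units) 0.33
tilt fix rotvec units [ 0.003 -0.002  0.   ]
flange [-3.06661112e-03  5.10695027e-03  8.51974774e-07]
```

```bash
python3 -m handwheel '[[[0,0,0.3,0.0005,0,0.001,0.04],[0,0,0,0,0,0.001,0.03],[0,0,0,0,0,0,0.022],[0,0,0,0,0,0,0.017],[0,0,0,0,0,0,0.014],[0,0,0,0,0,0,0.012],[0,0,0,0,0,0,0.008],[0,0,0,0,0,0,0.006],[0,0,0,0,0,0,0.006],[0,0,0,0,0,0,0.006]]]'
```

```text
time_s: 25.85
tcp_pos: [0.616, 0.2134, -0.0177]
ee_rot: [[-0.415, -0.91, -0.0], [-0.91, 0.415, 0.0], [-0.0, 0.0, -1.0]]
wrist_force: [-0.1, 0.9, 0.8]
gripper_width: 0.137
gripper_force: 30.0
```

The bar is gripped at 11.9 mm, as expected for 12 mm. I lift and go to the viewing pose beside the stack.

```bash
python3 -m handwheel '[[[0,0,0,0,0,-0.01,0.006],[0,0,0,0,0,-0.022,0.006],[0,0,0,0,0,-0.03,0.006],[0,0,0,0,0,-0.035,0.006],[0,0,0,0,0,-0.035,0.006],[0,0,0,0.003,0.0005,-0.026,0.006],[0,0,0,0.012,0.002,-0.015,0.006],[0,0,0,0.025,0.0045,-0.005,0.006],[0,0,0,0.03,0.005,0,0.006],[0,0,0,0.03,0.005,0,0.006],[0,0,0,0.03,0.005,0,0.006]]]'; python3 -m handwheel '[[[0,0,0,0.025,0.005,0,0.006],[0,0,0,0.018,0.003,0,0.006],[0,0,0,0.01,0.0015,0,0.006],[0,0,0,0.002,0.0002,0,0.006],[0,0,0,0,0,0,0.006],[0,0,0,0,0,0,0.006]]]'
python3 - <<'E'
from lib import *
s=r.sense();im=np.ascontiguousarray(cams.capture("wrist")[...,::-1]);C=cam("wrist",s);np.save("lid2.npy",im);R=s["ee_rot"];h=s["tcp_pos"]
m=fit(im,C,.469,-.0325,.151)
zo=h[2]+.0177
k=fit(im,C,h[0],h[1],zo+.016,(.034,));b=bar(im,C,h[0],h[1],zo+.034,65.5)
print("held flange",R.T@np.r_[k-h[:2],0],"bar",R.T@np.r_[b[:2]-h[:2],0]);go([*m,h[2]],s=s)
E
```

```text
time_s: 26.95
tcp_pos: [0.5401, 0.1025, 0.1598]
ee_rot: [[-0.416, -0.91, -0.001], [-0.91, 0.416, -0.0], [0.001, 0.001, -1.0]]
wrist_force: [0.5, -0.0, -0.8]
gripper_width: 0.134
gripper_force: 30.0
time_s: 27.55
tcp_pos: [0.5109, 0.0588, 0.1601]
ee_rot: [[-0.415, -0.91, 0.0], [-0.91, 0.415, 0.0], [-0.0, -0.0, -1.0]]
wrist_force: [-0.4, 0.4, -0.0]
gripper_width: 0.135
gripper_force: 30.0
fit [ 0.4694 -0.0336] spread [0.001 0.001] score 174.6 168.4
fit [0.5115 0.0574] spread [0.001 0.001] score 42.4 37.4
bar [5.114e-01 5.760e-02 6.525e+01] spread [8.e-04 8.e-04 3.e+00] [69.8 66.7]
held flange [ 1.06473942e-03 -1.10220060e-03  3.07537578e-08] bar [ 9.29785127e-04 -9.73652719e-04  2.87339893e-08]
t 27.55 tcp [0.5109 0.0588 0.1601] yaw_y 155.5 j [ 25.  12. -17.   0. -60. -49.] shift [ 0.1013 -0.0006 -0.    ]
tilt fix rotvec units [-0.002  0.001  0.   ]
```

The held-lid offset and stack position agree with the earlier seating point (0.469, −0.0325). I move over and lower.

```bash
python3 -m handwheel '[[[0,0,0,0.008,0,0,0.006],[0,0,0,0.016,0,0,0.006],[0,0,0,0.022,0.0005,0,0.006],[0,0,0,0.022,0,0,0.006],[0,0,0,0.018,0,0,0.006],[0,0,0,0.010,0,0,0.006],[0,0,0,0.0043,0,0.004,0.006],[0,0,0,0,0,0.01,0.006],[0,0,0,0,0,0.005,0.006],[0,0,0,0,0,0.002,0.006],[0,0,0,0,0,0,0.006],[0,0,0,0,0,0,0.006]]]'
python3 - <<'E'
from lib import *
go([.469,-.0325,.1213])
E
```

```text
time_s: 28.8
tcp_pos: [0.4685, -0.0325, 0.1392]
ee_rot: [[-0.415, -0.91, 0.0], [-0.91, 0.415, -0.0], [0.0, -0.0, -1.0]]
wrist_force: [0.0, 0.3, -2.1]
gripper_width: 0.134
gripper_force: 30.0
t 28.8 tcp [ 0.4685 -0.0325  0.1392] yaw_y 155.5 j [ 16.   9. -25.   0. -56. -40.] shift [-0.0002 -0.0005  0.0179]
tilt fix rotvec units [-0.001 -0.001  0.   ]
```

```bash
python3 -m handwheel '[[[0,0,0,0,0,0.002,0.006],[0,0,0,0,0,0.002,0.006],[0,0,0,0,0,0.001,0.006],[0,0,0,0,0,0.001,0.006],[0,0,0,0,0,0.001,0.006],[0,0,0,0,0,0,0.006]]]'; python3 -m handwheel '[[[0,0,0,0,0,0.002,0.006],[0,0,0,0,0,0.002,0.006],[0,0,0,0,0,0.002,0.006],[0,0,0,0,0,0.001,0.006],[0,0,0,0,0,0.001,0.006],[0,0,0,0,0,0.001,0.006],[0,0,0,0,0,0,0.006]]]'; python3 -m handwheel '[[[0,0,0,0,0,0.0006,0.006],[0,0,0,0,0,0,0.006]]]'
```

```text
time_s: 29.4
tcp_pos: [0.4681, -0.0328, 0.1321]
ee_rot: [[-0.415, -0.91, -0.0], [-0.91, 0.415, -0.0], [0.0, 0.0, -1.0]]
wrist_force: [-0.2, -0.4, 0.5]
gripper_width: 0.136
gripper_force: 30.0
time_s: 30.1
tcp_pos: [0.4681, -0.0328, 0.1231]
ee_rot: [[-0.415, -0.91, -0.0], [-0.91, 0.415, -0.0], [0.0, 0.0, -1.0]]
wrist_force: [-0.1, -0.5, 0.0]
gripper_width: 0.134
gripper_force: 30.0
time_s: 30.3
tcp_pos: [0.4682, -0.0328, 0.1226]
ee_rot: [[-0.415, -0.91, -0.0], [-0.91, 0.415, -0.0], [0.0, 0.0, -1.0]]
wrist_force: [0.2, 0.4, 0.0]
gripper_width: 0.135
gripper_force: 30.0
```

```bash
python3 -m handwheel '[[[0,0,0,0,0,0.0006,0.006],[0,0,0,0,0,0,0.006]]]'; python3 -m handwheel '[[[0,0,0,0,0,0.0005,0.006],[0,0,0,0,0,0,0.006]]]'; python3 -m handwheel '[[[0,0,0,0,0,0.0003,0.006],[0,0,0,0,0,0,0.006]]]'
```

```text
time_s: 30.5
tcp_pos: [0.4682, -0.0328, 0.122]
ee_rot: [[-0.415, -0.91, -0.0], [-0.91, 0.415, 0.0], [0.0, 0.0, -1.0]]
wrist_force: [-0.7, 0.2, -0.6]
gripper_width: 0.136
gripper_force: 30.0
time_s: 30.7
tcp_pos: [0.4681, -0.0328, 0.1215]
ee_rot: [[-0.415, -0.91, -0.0], [-0.91, 0.415, -0.0], [0.0, 0.0, -1.0]]
wrist_force: [0.0, -0.4, -0.6]
gripper_width: 0.136
gripper_force: 30.0
time_s: 30.9
tcp_pos: [0.4682, -0.0328, 0.1212]
ee_rot: [[-0.415, -0.91, -0.0], [-0.91, 0.415, -0.0], [0.0, -0.0, -1.0]]
wrist_force: [0.7, 0.5, -0.2]
gripper_width: 0.138
gripper_force: 30.0
```

```bash
python3 -m handwheel '[[[0,0,0,0,0,0.0004,0.006],[0,0,0,0,0,0,0.006]]]'; python3 -m handwheel '[[[0,0,0,0,0,0.0003,0.006],[0,0,0,0,0,0,0.006]]]'
```

```text
time_s: 31.1
tcp_pos: [0.4684, -0.0328, 0.1212]
ee_rot: [[-0.415, -0.91, 0.0], [-0.91, 0.415, -0.0], [-0.0, -0.0, -1.0]]
wrist_force: [-0.8, 0.5, 1.7]
gripper_width: 0.136
gripper_force: 30.0
time_s: 31.3
tcp_pos: [0.4686, -0.0328, 0.1212]
ee_rot: [[-0.415, -0.91, 0.001], [-0.91, 0.415, -0.0], [-0.0, -0.001, -1.0]]
wrist_force: [-0.6, 0.1, 5.9]
gripper_width: 0.136
gripper_force: 30.0
```

The lid is seated at the predicted height with 5.9 N. I release, lift away and verify from the view pose.

```bash
python3 -m handwheel '[[[0,0,0,0,0,0,0.012],[0,0,0,0,0,0,0.016],[0,0,0,0,0,0,0.025],[0,0,0,0,0,0,0.04],[0,0,0,0,0,0,0.04],[0,0,0,0,0,-0.005,0.04],[0,0,0,0,0,-0.015,0.04],[0,0,0,0,0,-0.025,0.04],[0,0,0,-0.015,0,-0.015,0.04],[0,0,0,-0.028,0,0,0.04],[0,0,0,-0.028,0,0,0.04],[0,0,0,-0.02,0,0,0.04]]]'; python3 -m handwheel '[[[0,0,0,-0.009,0,0,0.04],[0,0,0,0,0,0,0.04],[0,0,0,0,0,0,0.04]]]'
python3 - <<'E'
from lib import *
s=r.sense();im=np.ascontiguousarray(cams.capture("wrist")[...,::-1]);C=cam("wrist",s)
m=fit(im,C,.469,-.033,.155,(.034,));bar(im,C,*m,.173,65.5)
sd=cams.capture("side")[...,::-1];S=cam("side")
i0=cv2.imread("pics/side0.png");e=[]
fit(sd,S,.469,-.036,.155,(.034,));bar(sd,S,.469,-.036,.173,65.5)
# what changed in the side view away from stack/arm: tray things, jar
d=cv2.absdiff(cv2.GaussianBlur(sd,(3,3),0),cv2.GaussianBlur(i0,(3,3),0)).max(2)
for n,(u,v,w,h) in dict(jar=(280,270,45,60),petri=(340,225,50,45),vials=(340,175,30,45),dropbox=(270,170,55,65)).items(): print(n,(d[v:v+h,u:u+w]>40).mean().round(3))
E
```

```text
time_s: 32.5
tcp_pos: [0.5067, 0.0513, 0.181]
ee_rot: [[-0.415, -0.91, 0.001], [-0.91, 0.415, 0.0], [-0.001, -0.001, -1.0]]
wrist_force: [-0.3, 0.2, 0.0]
gripper_width: 0.461
gripper_force: 0.0
time_s: 32.8
tcp_pos: [0.5092, 0.0577, 0.1803]
ee_rot: [[-0.416, -0.91, -0.001], [-0.91, 0.416, -0.0], [0.001, 0.001, -1.0]]
wrist_force: [0.2, 0.1, -0.0]
gripper_width: 0.46
gripper_force: 0.0
fit [ 0.4693 -0.0335] spread [0.0015 0.001 ] score 65.6 62.6
bar [ 4.705e-01 -3.250e-02  6.550e+01] spread [0.003  0.0067 3.    ] [64.2 59.4]
fit [ 0.4687 -0.033 ] spread [0.0005 0.002 ] score 88.3 87.7
bar [ 4.671e-01 -3.790e-02  6.625e+01] spread [7.0e-04 8.0e-04 1.5e+00] [87.  86.7]
jar 0.0
petri 0.0
vials 0.0
dropbox 0.0
```

The lid flange fits at (0.469, −0.033) at its seated height in both cameras, and the other objects I checked have not moved. I hand in.

```bash
python3 -c "
from station import r
print(r.finish_job())"
```

```text
the job is handed in; nothing more can be done
None
```

I nested both loose cups in the tray cup and put the lid on top, each seated at its expected height before release; the jar, petri dishes, vials, dropper and slip box showed no change in the side view, and I handed the job in at about 33 s.

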